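Pack the blue change-part set of a dough extruder

TASK

The washed parts of two dough-extruder sets lie mixed on the perforated sheet: pack the four blue ones in the grey kit tray, wherever their holders stand in it today - the die ring flat at the bottom of the spindle with the ring nut on top of it, the nozzle upright in the steel cup with its flange down, and the feed worm lying centred in the two white saddles, either way round. Lower each part into place rather than dropping it, and leave the red nozzle, the red die ring and the grease tub where they are.

Things in the scene. Friction and masses are not known exactly. Their poses are not given: they have to be found in the camera images.
- blue_die: Blue die ring: blue plastic ring with a thin steel liner round its bore, outer diameter 56, bore 32, 18 mm high, 0.05 kg, lying flat. Origin: centre of its underside, z up. The six parts start in any order on the perforated sheet (top 4 mm above the bench, edge lip 9 mm), about 120 to 130 mm apart.
- blue_nut: Blue-marked ring nut: steel ring with dark notches round its edge and a blue band on its top face, outer diameter 62, bore 32, 20 mm high, 0.2 kg, lying flat on the sheet. Origin: centre of its underside, z up.
- blue_nozzle: Blue-marked nozzle: steel, standing on a flange 48 mm wide and 10 mm high with a blue band; above it a cone and, from 28 to 60 mm height, a straight tube of 28 mm diameter with a blue collar at the top. 60 mm high in all, 0.18 kg. Origin: centre of its underside, z up.
- blue_worm: Feed worm: steel screw, diameter 32, lying on its side, x axis along it within 0.45 rad of world x. Blue hex head (32 across flats, 18 long) at its -x end, 17 mm journal at its +x end; 116 mm long, 0.28 kg. Origin: on the axis at mid-length, 16 mm above what it lies on. Starts on a flat of the head, may roll if pushed. Grip it across the screw near the origin, like a smooth bar.
- red_nozzle: Red-marked nozzle of the other set: shape and size as the blue one, but red band and collar. Stays on the sheet. Origin: centre of its underside.
- red_die: Red die ring of the other set: shape and size as the blue one, but red. Stays on the sheet. Origin: centre of its underside.
- spindle: Fixed holder for die ring and nut: upright 14 mm steel post on a round base (diameter 52, 8 high) that the rings rest on; post top, tapered, 60 mm above the origin. Origin: centre of the underside, on the tray floor 4 mm above the bench. Spindle, cup and rack stand in a row along y, 120 mm apart, in any order, in the grey kit tray (210 by 380, rim 22 mm above the bench).
- cup: Fixed holder for the nozzle: round steel cup, outer diameter 74, inner 68, rim 25 mm and inner floor 4 mm above its origin. Origin: centre of its underside, on the tray floor 4 mm above the bench.
- rack: Fixed holder for the worm: white plate 130 by 50 by 6 mm with two saddles 16 mm thick, 37 mm either side of the origin along x. Saddle floors 18 mm above the origin, 54 mm wide between lips that rise to 34 mm; 58 mm free between them for fingers. Worm axis, when in: along x, 34 mm above the origin. Origin: centre of the underside, 4 mm above the bench. x within 0.2 rad of world x.
- grease_tub: Round white tub of food-safe grease with yellow cap, diameter 68, 55 mm high, on the bench beyond sheet and tray. Stays where it is. Origin: centre of its underside.
There are look-alikes about, which are no part of the job. Leave any pink look-alike of the rack alone.

How it is judged:
By the outcome, as a careful person would: the job done as asked, in the order asked, and still so for the second after the job is handed in, with the robot touching nothing.
It also fails if it takes over 112 s, if anything falls off the work surface, if the arm or the gripper's body presses on something with over 40 N, if the wrist force passes 120 N, or if a joint passes its speed limit or range.

ROBOT

A 7-joint arm with a two-finger parallel gripper is mounted at the origin on the work surface. World frame = base frame: x ahead of the robot, y to its left, z up, the work surface at z = 0. Lengths are in mm, angles in rad, forces in N, time in s.
With the tool pointing down it reaches from about 400 to 900 mm from the base axis. Payload 5.6 kg.
Tool frame: the origin (TCP) lies midway between the tips of the shut fingers; the grasp point (between the pads) lies 19 mm behind it; z points along the fingers, y is the line along which they close (so a half turn about z gives the same grasp; the last joint's range is limited). The gripper opens to 92 mm and grips with 3 to 60 N. Pads are 20 mm wide; open, the fingers measure 128 mm over their backs; the gripper's body (75 mm by 189 mm) begins 69 mm behind the grasp point.
Start: joints at [1.191, 0.468, -0.012, 1.603, 0.006, 1.071, -0.056], TCP at [214.764, -613.503, 214.592] pointing down, gripper open.
Joint ranges: [-2.53, 2.53], [-0.31, 2.02], [-1.57, 1.55], [0.28, 2.44], [-1.29, 4.43], [0.15, 1.84], [-2.92, 2.92]. Speed limits (rad/s): [2.57, 2.57, 3.14, 3.14, 3.14, 3.14, 3.14].

INTERFACE

Orientations are given as a rotation vector (axis times angle).
In Python, from cell import robot, grip, kin, viewer gives the robot as it stands. Calls block until the motion is done:
- robot.movep(position, orientation): joint-space move of the TCP to a pose.
- robot.servo_line(position, feed=150, rotation=None): straight line of the TCP; rotation=None keeps the orientation; feed is the mean speed in mm/s.
- robot.goto_joints(angles): joint-space move.
- grip(opening, newtons=None): opening from 0.0 (shut) to 1.0 (fully open); newtons is the grip in N (None keeps the last); returns when the fingers have stopped.
- robot.hold(seconds).
- kin.ik(position, orientation): joint angles nearest the present ones, or None.
- robot.observe(): the state.
- viewer.read_camera(name): name is "side" or "top"; returns the picture (384x512x3 uint8, red, green, blue); there is no depth.
- viewer.camera_info(name): a dict with "camera_matrix" (3x3 intrinsics, pixels), "k1" (the pictures are not rectified: a ray, as slopes to the right and down, at radius r is drawn at 1 + k1 r^2 times it, then the intrinsics apply), "R" (3x3) and "t" (3): a world point X has camera coordinates R X + t. Camera axes: x right, y down, z forward; pixel columns grow to the right and rows downward; lengths in mm; the calibration is good to about 2 mm. A picture is of the moment at which its call begins. camera_info takes no time and is no camera call.
A pose or a line that the arm cannot do raises robot.IKError and nothing moves.
- robot.job_done(): hands the job in; it is judged then, once.
Trained networks look in the newest picture that a camera, given by its name, has taken for a name from the list of things; names that differ only in an ending like _2 or _b are one class to them, and where a whole thing is asked for, a point or a joint stands for the part that bears it (a point fixed in the world has none). Each returns a list of dicts, best first, with "confidence" (0 to 1); they miss things now and then, are a little off and sometimes report something else, mostly with a low value. They report only what shows in the picture. A call takes as long as a camera call. They do not tell look-alikes from the thing itself.
- viewer.silhouettes(name, camera): "mask" (384x512 bool, what is visible of it).
- viewer.pinpoint(name, camera): "at" ([x, y, z] in mm, in the coordinates of the camera as it stood for that picture, good to about 4 mm: a listed point, or the origin of a listed thing).
The state is a dict: "t": time; "joints": joint angles; "joint_velocities": joint speeds; "joint_torque": joint torques, N m; "tcp_pos": TCP position; "tcp_rot": TCP orientation; "contact_force": force on the tool from outside, world axes, zero at the start; "wrist_torque": the same for the moment, N m; "grip_width": opening from 0.0 (shut) to 1.0 (fully open); "grip_force": force on a finger pad.
Only numpy, scipy, OpenCV 4.12 (cv2) and the standard library are available. Lean on these libraries where they do the work, as an engineer would, in place of code of your own. Each camera call takes 0.05 s, during which the arm holds its last target. There are 200 camera calls.

## Working session

There is one attempt and no reset: what is moved stays moved. The work goes in short steps, each a Python script; the robot and the scene stay as the last script left them, time stands still between calls to the robot, and variables do not carry over. Pictures are saved under pics/ and viewed, at most 14 in all, crops included, and the job is handed in when it is done.

```bash
ls; mkdir -p pics; cat > h.py <<'E'
import numpy as np, cv2
from cell import robot, grip, kin, viewer
E
python3 - <<'E'
from h import *
for c in ("side","top"):
    im=viewer.read_camera(c); cv2.imwrite(f"pics/{c}0.png",im[:,:,::-1])
    i=viewer.camera_info(c); print(c,{k:np.round(v,3).tolist() for k,v in i.items()})
    R,t=np.array(i["R"]),np.array(i["t"]); print("centre",-R.T@t)
    for n in "blue_die blue_nut blue_nozzle blue_worm red_nozzle red_die spindle cup rack grease_tub".split():
        for d in viewer.pinpoint(n,c):
            print(n,round(d["confidence"],2),np.round(R.T@(np.array(d["at"])-t),0))
o=robot.observe(); print(o)
E
```

```text
pics
side {'camera_matrix': [[379.06, 0.0, 248.887], [0.0, 379.06, 197.046], [0.0, 0.0, 1.0]], 'k1': -0.065, 'R': [[0.996, -0.089, 0.01], [-0.05, -0.639, -0.768], [0.075, 0.764, -0.641]], 't': [-537.161, 122.985, 902.47]}
centre [ 473.37093225 -659.20566581  677.85433763]
blue_die 0.82 [ 566. -346.    7.]
blue_nut 0.97 [ 587. -118.    7.]
blue_nut 0.54 [ 462. -107.    4.]
blue_nozzle 0.87 [ 436. -213.    4.]
blue_worm 0.93 [ 566. -226.   15.]
red_nozzle 0.73 [ 441. -337.    0.]
red_die 0.65 [ 458. -109.    5.]
spindle 0.79 [535. 207.   5.]
spindle 0.3 [ 590. -116.    7.]
cup 0.7 [ 459. -107.    7.]
cup 0.57 [543.  96.  -1.]
rack 0.97 [507. 513.   0.]
rack 0.96 [307. 447.  -1.]
rack 0.91 [521. 335.   4.]
rack 0.62 [ 461. -104.    8.]
grease_tub 0.74 [753. -57.  -5.]
top {'camera_matrix': [[375.137, 0.0, 251.906], [0.0, 375.137, 191.348], [0.0, 0.0, 1.0]], 'k1': 0.018, 'R': [[-0.008, -1.0, 0.014], [-0.999, 0.007, -0.035], [0.035, -0.014, -0.999]], 't': [89.104, 518.111, 1131.074]}
centre [ 479.32406421  101.4725051  1147.02195699]
blue_die 0.61 [ 562. -346.    7.]
blue_nut 0.84 [ 592. 
[... 346 characters left out ...]
ray([ 1.1909797 ,  0.46746995, -0.01160692,  1.60268525,  0.00599379,
        1.07143512, -0.05632903]), 'joint_velocities': array([ 0.00070133,  0.00013447, -0.00280656, -0.00090046,  0.00160057,
       -0.00125823, -0.00028046]), 'joint_torque': array([-3.35408731e-04, -5.20416141e+01, -1.26535009e-02, -2.44056487e+01,
       -5.66798716e-02,  1.14375740e-02,  3.22386802e-05]), 'tcp_pos': array([ 214.78130323, -613.49554721,  214.61799323]), 'tcp_rot': array([ 3.09713112e+00,  5.26415181e-01, -3.55626077e-05]), 'contact_force': array([-0.25493559, -0.27419931,  0.08845061]), 'wrist_torque': array([-0.00571605, -0.00214051,  0.04500455]), 'grip_force': 0.0, 'grip_width': 1.0014329341315638}
```

View pics/side0.png

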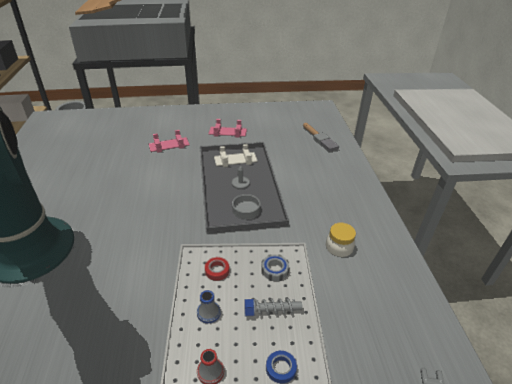

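View pics/top0.png

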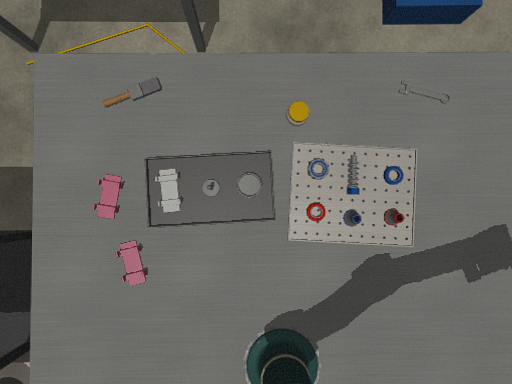

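The side view shows the red die at (217,268), nut (275,267), blue nozzle (208,307), worm (270,308), red nozzle (209,367) and blue die (281,366). The tray holds the white rack (236,158), spindle (240,180) and cup (246,206). The top view agrees.

Possible mix-ups:
- **Die:** blue (281,366) or red (217,268).
- **Nozzle:** blue (208,307) or red (209,367).
- **Rack:** white (236,158) or pink (169,143) and (228,130).
- **Nut:** blue-banded steel (275,267) or one of the dies.

I choose the blue ones and the white rack in the tray. Next I'll measure by two-view silhouette fits and check a close crop.

```bash
cat >> h.py <<'E'
from scipy.optimize import least_squares
def proj(c,X):
    i=viewer.camera_info(c); p=np.asarray(X)@np.array(i["R"]).T+i["t"]; s=p[:,:2]/p[:,2:]
    s=s*(1+i["k1"]*(s**2).sum(1,keepdims=True)); K=np.array(i["camera_matrix"])
    return s*K[[0,1],[0,1]]+K[:2,2]
def rings(*rz):
    a=np.linspace(0,2*np.pi,48,endpoint=False)
    return np.vstack([np.c_[r*np.cos(a),r*np.sin(a),0*a+z] for r,z in rz])
def box(x0,x1,y,z0,z1): return np.array([[a,b,c] for a in(x0,x1) for b in(-y,y) for c in(z0,z1)])
def axial(x0,x1,r): return rings((r,x0),(r,x1))[:,[2,0,1]]
noz=rings((24,0),(24,10),(14,28),(14,60))
MODEL=dict(blue_die=rings((28,0),(28,18)),red_die=rings((28,0),(28,18)),blue_nut=rings((31,0),(31,20)),blue_nozzle=noz,red_nozzle=noz,
 spindle=rings((26,0),(26,8),(7,55),(5,60)),cup=rings((37,0),(37,25)),
 blue_worm=np.vstack([axial(-58,-40,17),axial(-40,45,16),axial(45,58,8.5)]),
 rack=np.vstack([box(-65,65,25,0,6),box(-45,-29,31,6,34),box(29,45,31,6,34)]))
def feats(pts):
    h=cv2.convexHull(np.asarray(pts,np.float32).reshape(-1,1,2)); m=cv2.moments(h)
    c=np.array([m["m10"],m["m01"]])/m["m00"]
    return c,np.array([m["mu20"]-m["mu02"],2*m["mu11"]])/(m["mu20"]+m["mu02"]),m["m00"]
def mask(n,c,near):
    best=None
    for d in viewer.silhouettes(n,c):
        m=d["mask"].astype(np.uint8)
        if m.sum()<20: continue
        f=feats(np.argwhere(m)[:,::-1]); e=np.hypot(*(f[0]-near))
        if e<15 and (best is None or e<best[0]): best=(e,f,d["confidence"])
    return best and best[1]
def place(M,p,yaw):
    c,s=np.cos(yaw),np.sin(yaw); return M@np.array([[c,s,0],[-s,c,0],[0,0,1]])+p
def fit(n,guess,cams=("side","top"),fresh=True,zfix=None):
    M=MODEL[n]; turn=n in("blue_worm","rack"); F={}
    for c in cams:
        if fresh: viewer.read_camera(c)
        f=mask(n,c,feats(proj(c,place(M,np.array(guess,float),0)))[0])
        if f: F[c]=f
    def res(q):
        r=[(q[2]-(guess[2] if zfix is None else zfix))*(.02 if len(F)==2 and zfix is None else 10)]
        for c,f in F.items():
            g=feats(proj(c,place(M,q[:3],q[3] if turn else 0))); r+=list(g[0]-f[0])
            if turn: r+=list(10*(g[1]-f[1]))
        return r
    s=least_squares(res,list(guess)+([0.] if turn else []),x_scale=[10,10,10]+[.1]*turn)
    return s.x,np.sqrt(2*s.cost),list(F)
E
python3 - <<'E'
from h import *
G=dict(blue_die=(564,-346,4),blue_nut=(590,-115,4),blue_nozzle=(434,-214,4),blue_worm=(565,-225,20),red_nozzle=(439,-337,4),red_die=(457,-109,4),spindle=(533,209,4),cup=(541,94,4),rack=(522,335,4))
for k in range(2):
  for n,g in G.items():
    x,e,f=fit(n,g); print(n,np.round(x,2),round(e,2),f)
im=viewer.read_camera("side"); cv2.imwrite("pics/crop.png",cv2.resize(im[235:384,165:325,::-1],None,fx=4,fy=4,interpolation=cv2.INTER_CUBIC))
E
```

```text
blue_die [ 566.13 -344.57    3.97] 0.36 ['side', 'top']
blue_nut [ 585.13 -114.01    4.  ] 1.36 ['side', 'top']
blue_nozzle [ 437.33 -215.59    4.  ] 0.54 ['side', 'top']
blue_worm [ 5.6422e+02 -2.2355e+02  1.9710e+01 -1.0000e-02] 1.69 ['side', 'top']
red_nozzle [ 439.01 -339.28    4.  ] 0.5 ['side', 'top']
red_die [ 456.99 -107.39    4.  ] 0.74 ['side', 'top']
spindle [530.85 210.2    4.  ] 1.45 ['side', 'top']
cup [537.04  94.27   4.  ] 1.23 ['side', 'top']
rack [522. 335.   4.   0.] 2.0 ['side']
blue_die [ 565.95 -344.31    4.  ] 0.14 ['side', 'top']
blue_nut [ 586.32 -114.96    4.  ] 1.45 ['side', 'top']
blue_nozzle [ 437.47 -216.27    4.  ] 0.23 ['side', 'top']
blue_worm [ 564.33 -223.5    20.03   -0.  ] 1.93 ['side', 'top']
red_nozzle [ 437.88 -339.06    3.68] 0.53 ['side', 'top']
red_die [ 456.81 -106.4     4.  ] 0.83 ['side', 'top']
spindle [530.9  210.36   4.  ] 0.88 ['side', 'top']
cup [537.76  94.2    4.  ] 1.08 ['side', 'top']
rack [522.21 334.69   4.01   0.  ] 2.38 ['side', 'top']
```

View pics/crop.png

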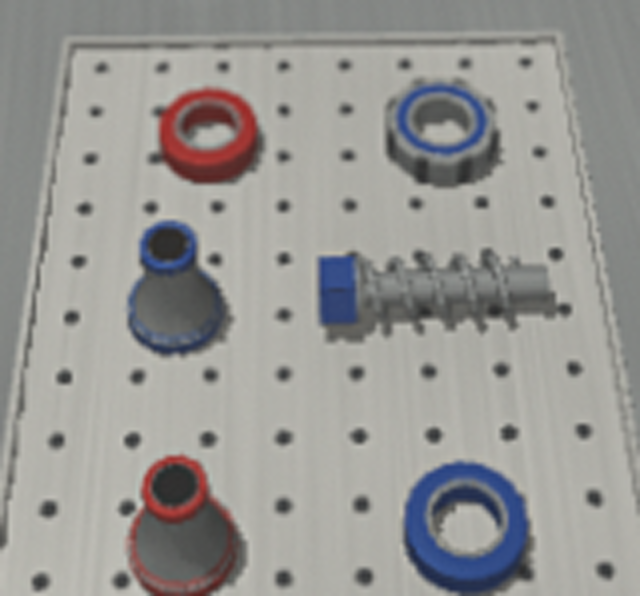

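The crop confirms the choice: blue die at crop (467,525), blue-banded nut (440,130), blue-collared nozzle (172,290) and worm with its blue head at -x (435,290). The z values never moved in the fit because the float32 gradient steps were too small, so I'll fix that.

```bash
python3 - <<'E'
s=open("h.py").read()
a=s.index("    s=least_squares(res"); 
s=s[:a]+'''    q0=np.array(list(guess)+([0.] if turn else []),float); sc=np.array([10,10,10]+[.1]*turn)
    f=lambda p:res(q0+(p-1)*sc)
    s=least_squares(f,np.ones(len(q0)),diff_step=.05)
    return q0+(s.x-1)*sc,np.sqrt(2*s.cost),list(F)
'''
open("h.py","w").write(s)
E
python3 - <<'E'
from h import *
G=dict(blue_die=(564,-346,4),blue_nut=(590,-115,4),blue_nozzle=(434,-214,4),blue_worm=(565,-225,20),red_nozzle=(439,-337,4),red_die=(457,-109,4),spindle=(533,209,4),cup=(541,94,4),rack=(522,335,4))
for n,g in G.items():
  r=[fit(n,g) for _ in range(2)]
  for x,e,f in r: print(n,np.round(x,2),round(e,2),f)
print(robot.observe()["t"])
for p in [(566,-345),(586,-114),(437,-216),(531,210),(537,94),(522,335)]:
  for yaw in (0,np.pi/2): 
    v=cv2.Rodrigues(np.array([[np.cos(yaw),np.sin(yaw),0],[np.sin(yaw),-np.cos(yaw),0],[0,0,-1.]]))[0].ravel()
    print(p,yaw,[np.round(j,2) if (j:=kin.ik([*p,z],v)) is not None else None for z in (15,200)])
E
```

```text
blue_die [ 566.13 -345.23    3.95] 0.09 ['side', 'top']
blue_die [ 566.13 -344.58    3.17] 0.52 ['side', 'top']
blue_nut [ 585.93 -113.8     2.39] 0.51 ['side', 'top']
blue_nut [ 586.58 -113.94    1.89] 0.05 ['side', 'top']
blue_nozzle [ 435.59 -216.38    4.  ] 0.0 ['top']
blue_nozzle [ 436.64 -216.22    4.32] 0.4 ['side', 'top']
blue_worm [ 5.6324e+02 -2.2226e+02  2.0520e+01 -1.0000e-02] 0.69 ['side', 'top']
blue_worm [ 5.6370e+02 -2.2108e+02  1.9350e+01 -4.0000e-02] 1.24 ['side', 'top']
red_nozzle [ 438.69 -340.23    4.37] 0.69 ['side', 'top']
red_nozzle [ 439.19 -339.54    4.67] 0.22 ['side', 'top']
red_die [ 456.03 -105.22    4.  ] 0.0 ['top']
red_die [ 456.22 -104.77    1.18] 0.18 ['side', 'top']
spindle [531.74 212.79  -3.55] 0.28 ['side', 'top']
spindle [530.97 212.74  -2.5 ] 0.25 ['side', 'top']
cup [ 5.385e+02  9.578e+01 -7.000e-02] 0.17 ['side', 'top']
cup [538.07  90.76   4.  ] 0.0 ['side']
rack [ 5.2538e+02  3.3612e+02 -3.0800e+00  1.3000e-01] 0.51 ['side', 'top']
rack [ 5.2424e+02  3.3761e+02 -4.1300e+00  1.0000e-01] 0.63 ['side', 'top']
8.35
(566, -345) 0 [array([ 0.52,
[... 937 characters left out ...]
]
(531, 210) 1.5707963267948966 [array([ 0.09,  0.75, -0.7 ,  1.88,  0.69,  0.77, -1.  ]), array([ 0.36,  0.63, -1.11,  1.77,  0.62,  1.14, -0.94])]
(537, 94) 0 [array([ 0.05,  0.62, -0.36,  1.96,  0.36,  0.62, -2.12]), array([ 0.31,  0.4 , -0.67,  1.84,  0.29,  1.  , -2.06])]
(537, 94) 1.5707963267948966 [array([ 0.18,  0.66, -0.53,  1.95,  0.52,  0.67, -0.68]), array([ 0.4 ,  0.44, -0.8 ,  1.84,  0.36,  1.02, -0.55])]
(522, 335) 0 [array([-0.22,  0.76, -0.57,  1.77,  0.55,  0.78, -2.63]), array([ 0.09,  0.69, -1.05,  1.65,  0.64,  1.19, -2.69])]
(522, 335) 1.5707963267948966 [array([-0.08,  0.85, -0.78,  1.76,  0.76,  0.87, -1.21]), array([ 0.01,  0.62, -0.91,  1.65,  0.53,  1.14, -1.04])]
```

Heights agree with the text: sheet about 4 mm, tray floor near 0 to 4 mm within calibration. I'll feel for contact when placing. First, the blue die.

```bash
cat >> h.py <<'E'
def rv(yaw):
    c,s=np.cos(yaw),np.sin(yaw); return cv2.Rodrigues(np.array([[c,s,0],[s,-c,0],[0,0,-1.]]))[0].ravel()
def pick(x,y,z,yaw,newtons,hover=150,lift=170):
    grip(1.0); robot.movep([x,y,hover],rv(yaw)); robot.servo_line([x,y,z+25],feed=200); robot.servo_line([x,y,z],feed=70)
    grip(0.0,newtons); robot.hold(.2); o=robot.observe()
    print("gripped width",round(o["grip_width"]*92,1),"F",round(float(o["grip_force"]),1),"tcp",np.round(o["tcp_pos"],1))
    robot.servo_line([x,y,lift],feed=200); robot.hold(.2); o=robot.observe()
    print("lifted width",round(o["grip_width"]*92,1),"F",round(float(o["grip_force"]),1),"wrist",np.round(o["contact_force"],2),"t",o["t"])
def lower(x,y,z0,zmin,thr=3.0):
    """straight down to z0, then feel in steps of 1 mm to at most zmin; returns TCP z"""
    robot.servo_line([x,y,z0],feed=120); robot.hold(.3); f0=robot.observe()["contact_force"]; z=z0
    while z>zmin:
        z-=1; robot.servo_line([x,y,z],feed=15); o=robot.observe(); d=o["contact_force"]-f0
        if np.linalg.norm(d)>thr: break
    print("down at",np.round(o["tcp_pos"],1),"dF",np.round(d,1),"t",round(o["t"],1)); return z
E
python3 - <<'E'
from h import *
pick(566,-345,7,0,15)
robot.movep([531,212,150],rv(0)); robot.hold(.2)
for c in("side","top"): cv2.imwrite(f"pics/d1{c}.png",cv2.resize(viewer.read_camera(c)[:,:,::-1][(slice(90,240),slice(160,340)) if c=="side" else (slice(120,260),slice(120,310))],None,fx=3,fy=3))
print(proj("side",[[531,212,4],[531,212,150]]),proj("top",[[531,212,4],[531,212,150]]))
E
python3 -c "
import cv2,numpy as np
a,b=cv2.imread('pics/d1side.png'),cv2.imread('pics/d1top.png')
b=cv2.resize(b,(380,280));a=cv2.resize(a,(420,350));c=np.zeros((350,800,3),np.uint8);c[:,:420]=a;c[:280,420:]=b;cv2.imwrite('pics/d1.png',c)"
```

```text
gripped width 55.8 F 15.0 tcp [ 566.1 -345.     7.2]
lifted width 56.1 F 15.0 wrist [ 0.51 -0.1  -0.94] t 13.4583
[[239.51546781 182.63582873]
 [239.20520618 139.24011941]] [[210.19111063 187.69453391]
 [204.85452922 185.24985242]]
```

View pics/d1.png

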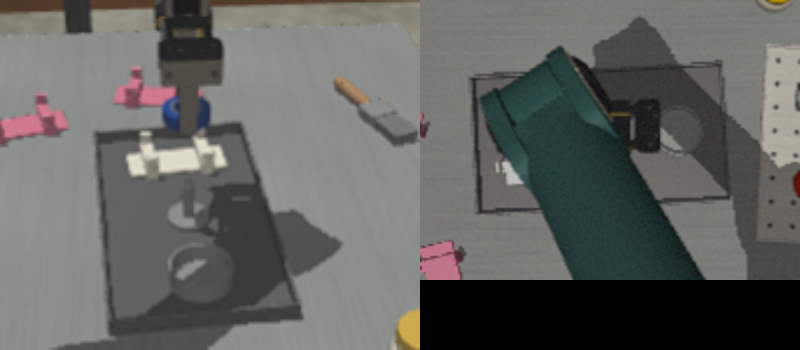

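The die is held level at side pixel (240,138), above the spindle whose base is at (240.6,182). They line up to within about 2 mm, so I'll lower it, fetch the nut and bring it over the spindle.

```bash
python3 - <<'E'
from h import *
x,y=532,212
robot.servo_line([x,y,90],feed=150); robot.servo_line([x,y,50],feed=60); print(np.round(robot.observe()["contact_force"],1))
z=lower(x,y,20,10)
grip(.8); robot.hold(.2)
robot.servo_line([x,y,150],feed=200); grip(1.0)
robot.movep([586,-114,150],rv(0)); robot.hold(.1)
for c in("side","top"): cv2.imwrite(f"pics/e_{c}.png",viewer.read_camera(c)[:,:,::-1])
a=cv2.imread("pics/e_side.png")[120:240,180:300]; b=cv2.imread("pics/e_top.png")[140:240,130:290]
c=np.zeros((400,800,3),np.uint8); c[:,:400]=cv2.resize(a,(400,400)); c[:250,400:]=cv2.resize(b,(400,250)); cv2.imwrite("pics/e.png",c)
for n,g in dict(spindle=(532,212,4),blue_die=(532,212,12),cup=(538,94,4),rack=(524,336,4)).items():
  for _ in range(2): x,e,f=fit(n,g); print(n,np.round(x,2),round(e,2),f)
print(proj("side",[[532,212,64]]),proj("top",[[532,212,64]]))
E
```

```text
[0.1 0.1 0.2]
down at [532.2 212.1  15. ] dF [-1.2 -0.3  8.6] t 19.3
spindle [532. 212.   4.] 0.0 []
spindle [529.88 214.4    4.  ] 0.0 ['top']
blue_die [530.6  213.79   5.57] 0.35 ['side', 'top']
blue_die [530.03 213.6    6.16] 0.56 ['side', 'top']
cup [537.26  95.63   4.  ] 0.0 ['top']
cup [ 5.3778e+02  9.5390e+01 -3.0000e-02] 0.15 ['side', 'top']
rack [ 5.2447e+02  3.3675e+02 -3.1700e+00  1.0000e-01] 0.7 ['side', 'top']
rack [ 5.2513e+02  3.3601e+02 -2.7500e+00  9.0000e-02] 0.7 ['side', 'top']
[[239.74801499 165.68924109]] [[208.17087771 186.42340543]]
```

View pics/e.png

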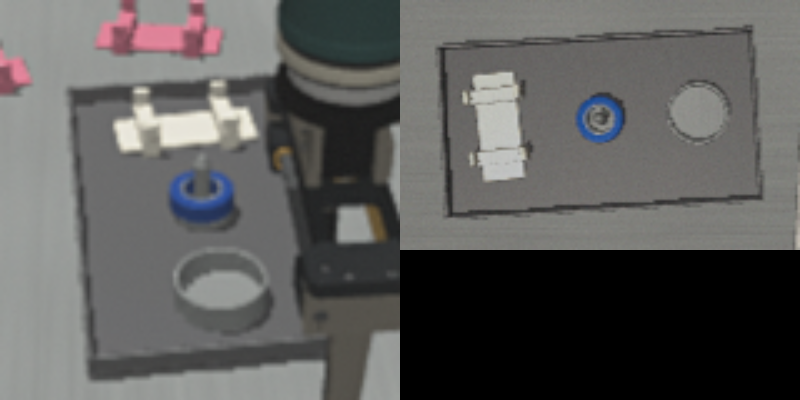

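The die lies flat and centred on the spindle (side crop (202,195), post at its centre). Contact came at the predicted 15 mm, which confirms the tray floor at 4 mm. The nut is next, then the nozzle.

```bash
python3 - <<'E'
from h import *
pick(586,-114,7,0,25)
x,y=532,212
robot.movep([x,y,150],rv(0)); robot.servo_line([x,y,90],feed=150); robot.servo_line([x,y,55],feed=60); print(np.round(robot.observe()["contact_force"],1))
lower(x,y,37,28)
grip(.85); robot.hold(.2)
robot.servo_line([x,y,150],feed=200); grip(1.0)
pick(436.5,-216,29,0,25)
robot.movep([539,94,150],rv(0)); robot.hold(.1)
for c in("side","top"): cv2.imwrite(f"pics/f_{c}.png",viewer.read_camera(c)[:,:,::-1])
a=cv2.imread("pics/f_side.png")[100:260,180:340]; b=cv2.imread("pics/f_top.png")[140:240,130:290]
c=np.zeros((400,800,3),np.uint8); c[:,:400]=cv2.resize(a,(400,400)); c[:250,400:]=cv2.resize(b,(400,250)); cv2.imwrite("pics/f.png",c)
print(proj("side",[[539,94,8],[539,94,29],[539,94,125],[539,94,185]]),robot.observe()["t"])
E
```

```text
gripped width 61.9 F 25.0 tcp [ 586.2 -114.1    7.2]
lifted width 62.0 F 25.0 wrist [ 0.26  0.17 -1.69] t 27.9667
[ 0.1  0.  -2.1]
down at [532.2 212.1  33.2] dF [-2.  -0.7 10.5] t 32.4
gripped width 27.8 F 22.5 tcp [ 436.4 -216.    28.9]
lifted width 27.5 F 22.5 wrist [ 0.6   0.17 -1.18] t 39.35
[[245.62889921 208.31154886]
 [245.66413778 202.32858592]
 [245.83963564 172.78849283]
 [245.9628568  152.29702206]] 40.7917
```

View pics/f.png

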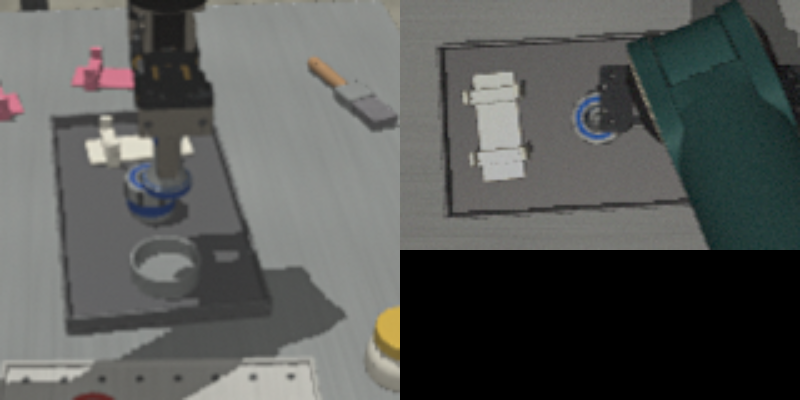

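Nut set down at 33.2 mm, as predicted. The nozzle's flange is at side pixel (246,172), above the cup centre (246,206). I'll lower it, then pick the worm and hover over the rack.

```bash
python3 - <<'E'
from h import *
x,y=539,94
robot.servo_line([x,y,60],feed=150); lower(x,y,38,29)
grip(.55); robot.hold(.2)
robot.servo_line([x,y,170],feed=200)
g=fit("blue_worm",(563.5,-222,20)); print(np.round(g[0],2),g[1:])
pick(563.5,-222,7,-.02,35)
robot.movep([526,335,130],rv(.1)); robot.hold(.2)
for c in("side","top"): cv2.imwrite(f"pics/g_{c}.png",viewer.read_camera(c)[:,:,::-1])
for _ in range(2):
  print("worm",np.round((w:=fit("blue_worm",(526,335,143),zfix=143,cams=("side",)))[0],2),w[1:])
  print("rack",np.round((w:=fit("rack",(526,335,4),zfix=-3,cams=("side",)))[0],2),w[1:])
a=cv2.imread("pics/g_side.png")[90:230,180:300]; b=cv2.imread("pics/g_top.png")[140:240,130:290]
c=np.zeros((467,800,3),np.uint8); c[:,:400]=cv2.resize(a,(400,467)); c[:250,400:]=cv2.resize(b,(400,250)); cv2.imwrite("pics/g.png",c)
print(proj("side",[[468,329,143],[584,341,143],[526,335,4]]),robot.observe()["t"])
E
```

```text
down at [539.1  94.   32.7] dF [-1.3 -0.3  6.5] t 43.7
[ 5.6400e+02 -2.2178e+02  2.0230e+01 -3.0000e-02] (np.float64(1.5325518993852523), ['side', 'top'])
gripped width 30.9 F 34.8 tcp [ 563.6 -221.6    7.1]
lifted width 31.0 F 34.8 wrist [ 0.24 -0.19 -2.96] t 50.95
worm [5.2694e+02 3.3026e+02 1.4300e+02 1.1000e-01] (np.float64(0.1823799566449749), ['side'])
rack [ 5.2514e+02  3.3619e+02 -3.0000e+00  1.1000e-01] (np.float64(0.3997877195230816), ['side'])
worm [5.2548e+02 3.3124e+02 1.4300e+02 7.0000e-02] (np.float64(0.14458907163138277), ['side'])
rack [ 5.2298e+02  3.3429e+02 -3.0000e+00  3.0000e-02] (np.float64(0.2672643450575038), ['side'])
[[214.77339353 121.21981655]
 [254.09989846 117.86210935]
 [235.18991344 158.95824704]] 53.6667
```

View pics/g.png

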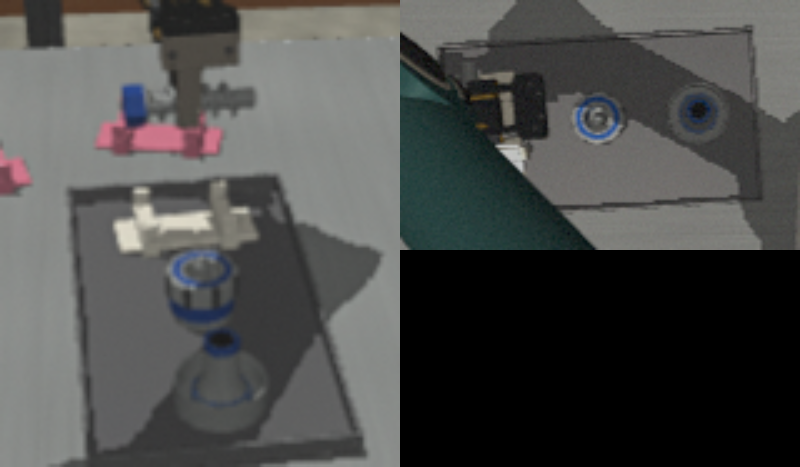

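The worm is held level: head at side crop (133,103), journal at (250,98), hovering over the white rack at (185,225). Compared in the same picture it reads about 1.5 mm too far in +x, so I'll shift it and lower.

```bash
python3 - <<'E'
from h import *
x,y=524.6,334.2
robot.servo_line([x,y,90],feed=120,rotation=rv(.09)); robot.servo_line([x,y,50],feed=80); lower(x,y,30,20)
for c in("side",): cv2.imwrite("pics/i0.png",cv2.resize(viewer.read_camera(c)[120:220,190:310,::-1],None,fx=5,fy=5,interpolation=cv2.INTER_CUBIC))
print(robot.observe()["t"])
E
```

```text
down at [524.8 334.3  25. ] dF [-2.6 -1.5  6.5] t 56.9
56.9667
```

View pics/i0.png

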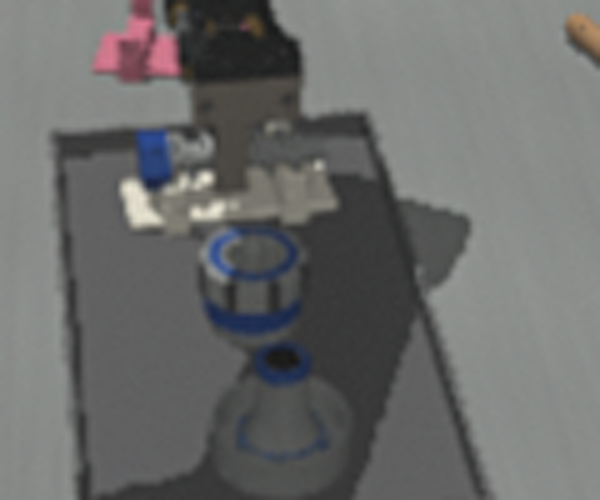

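Contact came at the predicted 25 mm. The worm lies between the lips: a rear lip shows behind it at (275,127) and a front one before it at (180,200). Release, back off and check.

```bash
python3 - <<'E'
from h import *
x,y=524.6,334.2
grip(.5); robot.hold(.3); robot.servo_line([x,y,60],feed=60); robot.servo_line([x,y,180],feed=200)
robot.movep([500,-200,250],rv(0)); robot.hold(.3)
for n,g in dict(blue_worm=(524,335,38),rack=(524,335,4),blue_nozzle=(539,94,8),blue_nut=(532,212,30),red_die=(457,-106,4),red_nozzle=(439,-339,4)).items():
  for _ in range(2): w=fit(n,g); print(n,np.round(w[0],2),round(w[1],2),w[2])
a=viewer.read_camera("side")[120:220,190:290,::-1]; b=viewer.read_camera("top")[145:235,135:285,::-1]
c=np.zeros((400,800,3),np.uint8); c[:,:400]=cv2.resize(a,(400,400),interpolation=2); c[:240,400:]=cv2.resize(b,(400,240),interpolation=2); cv2.imwrite("pics/j.png",c)
cv2.imwrite("pics/k.png",cv2.resize(viewer.read_camera("top")[150:230,140:260,::-1],None,fx=6,fy=6,interpolation=2))
print(robot.observe()["t"])
E
```

```text
blue_worm [5.2240e+02 3.3507e+02 3.8000e+01 1.1000e-01] 0.07 ['top']
blue_worm [5.2386e+02 3.3544e+02 3.8000e+01 8.0000e-02] 0.29 ['top']
rack [5.2570e+02 3.3549e+02 4.0000e+00 1.0000e-01] 0.35 ['top']
rack [5.2304e+02 3.3511e+02 4.0000e+00 1.1000e-01] 0.27 ['top']
blue_nozzle [539.11  94.71   8.  ] 0.0 ['top']
blue_nozzle [538.47  94.6    8.  ] 0.0 ['top']
blue_nut [531.66 213.05  30.  ] 0.0 ['top']
blue_nut [530.88 212.47  30.  ] 0.0 ['top']
red_die [ 455.45 -105.58    2.3 ] 0.52 ['side', 'top']
red_die [ 456.1  -105.88    3.95] 0.41 ['side', 'top']
red_nozzle [ 438.01 -338.91    3.92] 0.78 ['side', 'top']
red_nozzle [ 438.69 -338.67    3.02] 0.83 ['side', 'top']
63.9833
```

View pics/j.png

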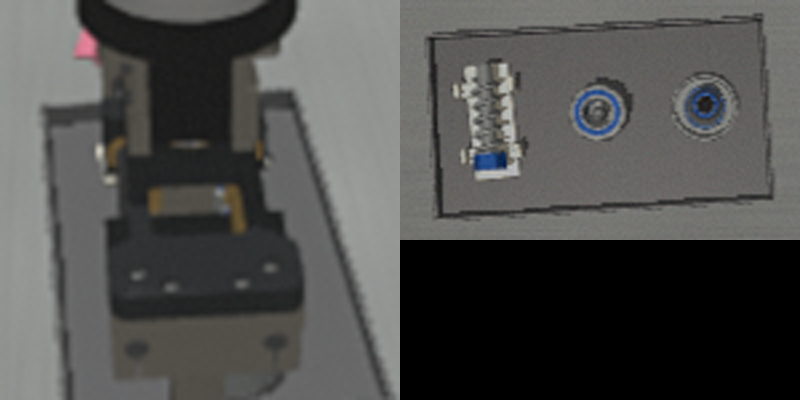

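View pics/k.png

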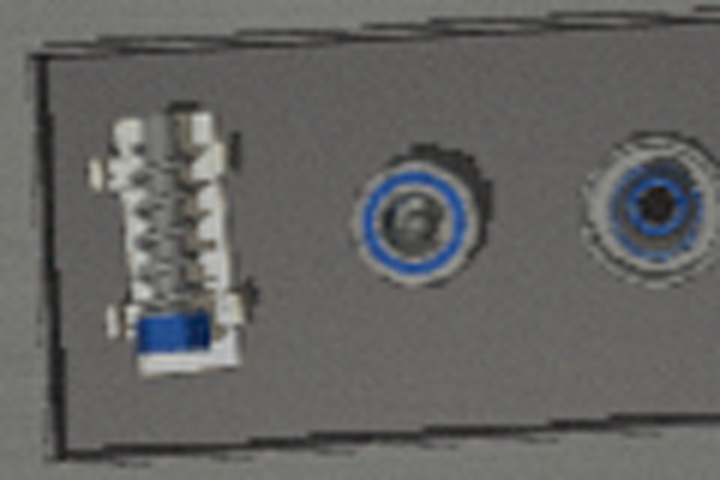

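From above, the nut and die are on the post, the nozzle stands in the cup (655,205), and the worm lies between the lips, centred within about 2 mm. The arm blocks the side view, so I'll move it clear and check once more.

```bash
python3 - <<'E'
from h import *
robot.goto_joints([1.191,0.468,-0.012,1.603,0.006,1.071,-0.056]); robot.hold(.3)
for n,g in dict(blue_worm=(524,335,38),rack=(524,335,4),blue_nozzle=(539,94,8),blue_nut=(532,212,30)).items():
  for _ in range(3): w=fit(n,g); print(n,np.round(w[0],2),round(w[1],2),w[2])
cv2.imwrite("pics/l.png",cv2.resize(viewer.read_camera("side")[130:230,190:300,::-1],None,fx=6,fy=6,interpolation=2))
print(robot.observe()["t"])
E
```

```text
blue_worm [5.2323e+02 3.3559e+02 3.4230e+01 6.0000e-02] 1.07 ['side', 'top']
blue_worm [5.2389e+02 3.3706e+02 3.2610e+01 6.0000e-02] 0.32 ['side', 'top']
blue_worm [5.2495e+02 3.3478e+02 3.4870e+01 7.0000e-02] 0.8 ['side', 'top']
rack [ 5.2633e+02  3.4027e+02 -1.9470e+01  1.1000e-01] 2.51 ['side', 'top']
rack [ 5.2660e+02  3.4172e+02 -1.9930e+01  9.0000e-02] 2.76 ['side', 'top']
rack [ 5.2564e+02  3.4031e+02 -1.9900e+01  1.2000e-01] 2.21 ['side', 'top']
blue_nozzle [538.23  94.92   8.86] 0.25 ['side', 'top']
blue_nozzle [539.37  95.4    9.01] 0.34 ['side', 'top']
blue_nozzle [538.93  96.07   8.03] 0.46 ['side', 'top']
blue_nut [531.45 212.19  26.95] 0.12 ['side', 'top']
blue_nut [531.7  212.95  26.33] 0.19 ['side', 'top']
blue_nut [532.25 212.41  27.3 ] 0.2 ['side', 'top']
68.5583
```

View pics/l.png

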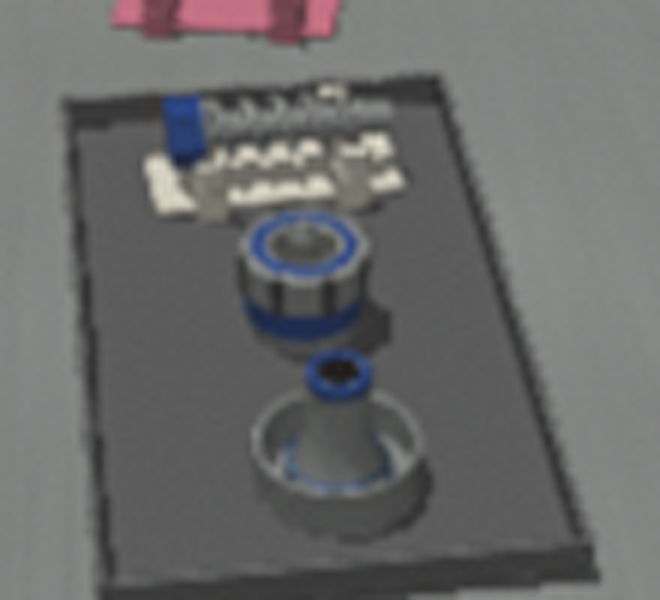

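The side view confirms it: worm in the saddles (285,115), nut flat on the blue die on the post (305,270), nozzle upright in the cup (338,440).

```bash
python3 -c "
from h import *
print(robot.job_done())"
```

```text
the job is handed in; nothing more can be done
None
```

The job is handed in at about 69 s of 112 s, with all four blue parts in their holders (the final pictures show this) and the red nozzle, red die ring and grease tub not touched.

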